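# Power up the coin dispenser and select two coin lanes

### The arm

A 6-joint arm with a two-finger parallel gripper is mounted at the origin on the work surface. World frame = base frame: x ahead of the robot, y to its left, z up, the work surface at z = 0. Lengths are in m, angles in rad, forces in N, time in s.
With the tool pointing down it reaches from about 0.35 to 0.975 m from the base axis. Payload 7.1 kg.
Tool frame: the origin (TCP) lies midway between the tips of the shut fingers; the grasp point (between the pads) lies 19 mm behind it; z points along the fingers, y is the line along which they close (so a half turn about z gives the same grasp; the last joint's range is limited). The gripper opens to 88 mm and grips with 3 to 60 N. Pads are 20 mm wide; open, the fingers measure 115 mm over their backs; the gripper's body (75 mm by 178 mm) begins 61 mm behind the grasp point.
Start: joints at [1.203, 0.423, 1.63, -0, 1.089, -0.019], TCP at [0.214, 0.587, 0.223] pointing down, gripper open.
Joint ranges: [-3, 3], [-0.9, 2.11], [0.09, 2.58], [-1.31, 4.45], [0.11, 2.69], [-2.54, 2.54]. Speed limits (rad/s): [2.39, 2.39, 3.01, 3.14, 3.14, 3.14].

### API

Orientations are given as a unit quaternion [w, x, y, z].
In Python, from station import move_pose, movel, movej, command_gripper, wait, inverse_kinematics, read_camera, camera_info, MotionError, job_done, get_time, get_joint_pos, get_qvel, get_effort, get_tcp_pos, get_ee_rot, get_ft_force, get_ft_torque, get_grip_width, get_finger_force gives the robot as it stands. Calls block until the motion is done:
- move_pose(position, orientation): joint-space move of the TCP to a pose.
- movel(position, frame=None, v=0.15, until_force=None): straight line of the TCP; frame=None keeps the orientation; v is the mean speed in m/s. With until_force (N) it stops when the force on the tool has changed by that much, and returns True; else False.
- movej(angles): joint-space move.
- command_gripper(opening): opening from 0.0 (shut) to 1.0 (fully open); the grip force is fixed at half the most; returns when the fingers have stopped.
- wait(seconds).
- inverse_kinematics(position, orientation): joint angles nearest the present ones, or None.
- read_camera(name): name is "scene" or "top" or "wrist"; returns the picture (420x560x3 uint8, red, green, blue); there is no depth.
- camera_info(name): a dict with "intrinsics" (3x3 intrinsics, pixels), "T" (4x4, takes a point from camera to world coordinates); the wrist camera has in their place "tool_from_camera" (4x4, takes a point from camera to tool coordinates, whose origin is the TCP and whose axes are the flange's). Camera axes: x right, y up, looking along -z (the intrinsics and any distortion apply to the point x, -y, -z); pixel columns grow to the right and rows downward; lengths in m; the calibration is good to about 2 mm. A picture is of the moment at which its call begins: read the wrist's pose just before it. camera_info takes no time and is no camera call.
A pose or a line that the arm cannot do raises MotionError and nothing moves.
- job_done(): hands the job in; it is judged then, once.
Readings, each from a call of its own:
- get_time(): time.
- get_joint_pos(): joint angles.
- get_qvel(): joint speeds.
- get_effort(): joint torques, N m.
- get_tcp_pos(): TCP position.
- get_ee_rot(): TCP orientation.
- get_ft_force(): force on the tool from outside, world axes, zero at the start.
- get_ft_torque(): the same for the moment, N m.
- get_grip_width(): opening from 0.0 (shut) to 1.0 (fully open).
- get_finger_force(): force on a finger pad.
Only numpy, scipy, OpenCV 4.12 (cv2) and the standard library are available. Lean on these libraries where they do the work, as an engineer would, in place of code of your own. Each camera call takes 0.05 s, during which the arm holds its last target. There are 200 camera calls.

### The job

Get the coin dispenser ready to pay out by pressing with the fingertips: first switch on the power by pressing the raised half of the paddle rocker on the switch box until it has tipped fully over. Then press the key in front of the widest coin tube fully down, and after that the key in front of the narrowest tube fully down; both stay down. Leave the other two keys up, do not pick up or push away the switch box, and do not disturb the other things on the desk.

Things in the scene. Friction and masses are not known exactly. Their poses are not given: they have to be found in the camera images.
- machine: fixed coin dispenser: four equal black lanes side by side (57 mm apart along y, order varies) on a steel base plate 200 x 250 x 12 mm. Each lane has a key at x = -45 mm and an upright clear coin tube at x = +45 mm. Origin on the desk under the row's middle; x from keys (robot side) to tubes, z up. Plate spans x -125 to 75 mm. Lane tops 48 mm above the desk at the keys, tube tops 173 mm
- key_wide_top (a point): grey rectangular key 30 x 38 mm on the robot-side half of the lane with the widest tube (38 mm outside diameter). The point is the centre of the key's top face, which is 59 mm above the desk when up; the tube's axis is 90 mm behind it along the machine's +x
- key_narrow_top (a point): grey rectangular key 30 x 38 mm on the robot-side half of the lane with the narrowest tube (20 mm outside diameter). The point is the centre of the key's top face, which is 59 mm above the desk when up; the tube's axis is 90 mm behind it along the machine's +x
- key_midl_top (a point): grey rectangular key 30 x 38 mm on the robot-side half of the lane with the 30 mm tube; to be left up. The point is the centre of the key's top face, which is 59 mm above the desk when up; the tube's axis is 90 mm behind it along the machine's +x
- key_midr_top (a point): grey rectangular key 30 x 38 mm on the robot-side half of the lane with the 28 mm tube; to be left up. The point is the centre of the key's top face, which is 59 mm above the desk when up; the tube's axis is 90 mm behind it along the machine's +x
- key_wide (a joint): how far that key is pressed: 0 up, 0.008 m fully down. It has no spring: friction of about 3 N resists it and it stays where it is left; fully down its top still stands 3 mm proud of the housing
- key_narrow (a joint): how far that key is pressed: 0 up, 0.008 m fully down. It has no spring: friction of about 3 N resists it and it stays where it is left; fully down its top still stands 3 mm proud of the housing
- key_midl (a joint): how far that key is pressed: 0 up, 0.008 m fully down. It has no spring: friction of about 3 N resists it and it stays where it is left; fully down its top still stands 3 mm proud of the housing
- key_midr (a joint): how far that key is pressed: 0 up, 0.008 m fully down. It has no spring: friction of about 3 N resists it and it stays where it is left; fully down its top still stands 3 mm proud of the housing
- switchbox: loose grey switch box 150 x 85 x 43 mm, about 1 kg, with a black paddle rocker 60 x 36 mm in the middle of its top. Origin under its centre on the desk; x along its length, z up. The rocker's halves (30 mm each, along x) meet in a shallow V at the centre, 55 mm above the desk; at the start the -x half lies about level and the +x half sticks up, its end at about 66 mm
- rocker_press (a point): point to press: on the top face of the rocker's raised (+x) half, the one farther from the robot, towards the box's short cable stub; 19 mm from the V, about 62 mm above the desk at the start and 55 mm when tipped over. It moves with the rocker, to about 19 mm from the box's centre when tipped
- rocker (a joint): angle of the rocker: 0 off (+x half raised), 0.4 rad fully on (+x half level, -x half raised). About 0.05 N m of friction; it stays where it is left
- coins_tray: stack of coins, 24 mm diameter, 24 mm tall, standing on the machine's base plate in front of the keys; origin at its foot
- coins_desk: stack of coins, 28 mm diameter, 30 mm tall, beside the switch box; origin at its foot
- mug: white mug, 80 mm diameter, 90 mm tall; origin at its foot
- punch: desk hole punch, 120 x 75 x 75 mm; origin under its centre
- carton: small carton 70 x 110 x 120 mm; origin under its centre
- mouse: computer mouse, 100 x 60 x 32 mm; origin under its centre
- penpot: dark steel pen pot, 72 mm diameter, 100 mm tall; origin at its foot
Mind the look-alikes: they are no part of the job. Leave any green, orange or turquoise look-alike of the carton alone.

How it is judged:
By the outcome, as a careful person would: the job done as asked, in the order asked, and still so for the second after the job is handed in, with the robot touching nothing.
It also fails if it takes over 53 s, if anything falls off the work surface, if the arm or the gripper's body presses on something with over 40 N, if the wrist force passes 120 N, or if a joint passes its speed limit or range.

## Working session

There is one attempt and no reset: what is moved stays moved. The work goes in short steps, each a Python script; the robot and the scene stay as the last script left them, time stands still between calls to the robot, and variables do not carry over. Pictures are saved under pics/ and viewed, at most 10 in all, crops included, and the job is handed in when it is done.

```bash
mkdir -p pics; cat > h.py <<'E'
import numpy as np, cv2
from station import *
def K_T(n):
    i=camera_info(n); return np.array(i["intrinsics"]),np.array(i["T"])
def ray(n,u,v,z,KT=None):
    K,T=KT or K_T(n)
    d=np.linalg.inv(K)@[u,v,1]; d=T[:3,:3]@[d[0],-d[1],-d[2]]; o=T[:3,3]
    return o+d*(z-o[2])/d[2]
def proj(n,p,KT=None):
    K,T=KT or K_T(n)
    c=T[:3,:3].T@(np.array(p)-T[:3,3]); q=K@[c[0],-c[1],-c[2]]; return q[:2]/q[2]
def save(n,f):
    im=read_camera(n); cv2.imwrite("pics/"+f,im[:,:,::-1]); return im
E
python3 - <<'E'
from h import *
for n in("scene","top"):
    save(n,n+"0.png"); print(camera_info(n))
print(camera_info("wrist"),get_time(),get_ee_rot())
E
```

```text
{'intrinsics': array([[457.09257732,   0.        , 287.93273663],
       [  0.        , 457.09257732, 215.10648695],
       [  0.        ,   0.        ,   1.        ]]), 'T': array([[-0.67710393, -0.42182641,  0.60298652,  1.24241572],
       [ 0.73579552, -0.37513403,  0.56380796,  0.57634413],
       [-0.01162832,  0.82543137,  0.56438271,  0.74952368],
       [ 0.        ,  0.        ,  0.        ,  1.        ]])}
{'intrinsics': array([[402.0420638 ,   0.        , 278.14207688],
       [  0.        , 402.0420638 , 213.56583923],
       [  0.        ,   0.        ,   1.        ]]), 'T': array([[-1.95846341e-02,  9.98561309e-01, -4.99174748e-02,
         4.29709986e-01],
       [-9.99808040e-01, -1.95317056e-02,  1.54793772e-03,
        -1.16807260e-01],
       [ 5.70737294e-04,  4.99382084e-02,  9.98752146e-01,
         1.41424058e+00],
       [ 0.00000000e+00,  0.00000000e+00,  0.00000000e+00,
         1.00000000e+00]])}
{'intrinsics': array([[314.02938628,   0.        , 280.94315407],
       [  0.        , 314.02938628, 213.77417689],
       [  0.        ,   0.        ,   1.        ]]), 'tool_from_camera': array([[ 5.34716828e-04,  9.62260541e-01,  2.72129318e-01,
         7.36782111e-02],
       [ 9.99999848e-01, -5.52069062e-04, -1.27971236e-05,
        -1.14814046e-03],
       [ 1.37920011e-04,  2.72129284e-01, -9.62260689e-01,
        -1.61488076e-01],
       [ 0.00000000e+00,  0.00000000e+00,  0.00000000e+00,
         1.00000000e+00]])} 0.1 [-1.24277175e-04  1.73536791e-01  9.84827150e-01 -6.72432728e-04]
```

View pics/top0.png

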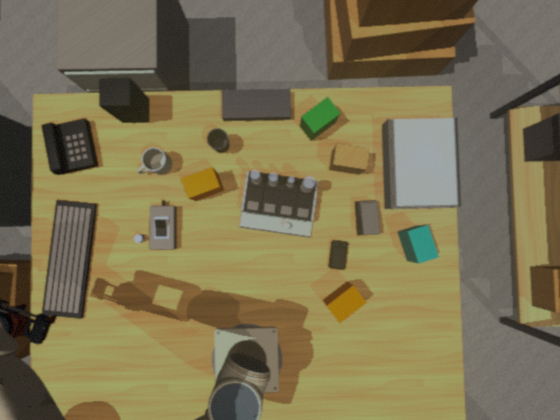

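View pics/scene0.png

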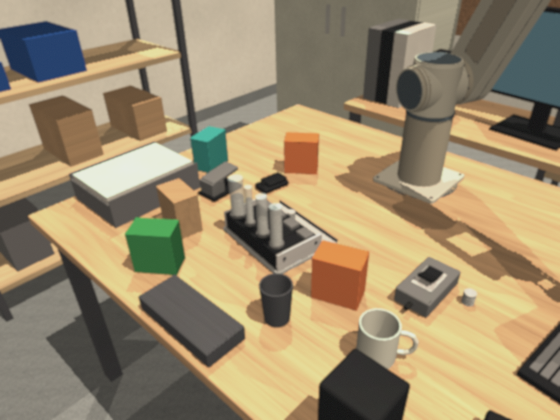

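The top view shows the switch box at about (162,228) with its stub at (164,204). The machine's keys run from (253,206) to (303,213), with the tubes behind them at (255,175) to (309,185). Next I'll go over both with the wrist camera.

```bash
cat >> h.py <<'E'
from scipy.spatial.transform import Rotation as R
def quat(yaw):  # tool down, tool x = -(cos yaw, sin yaw): camera on robot side
    q=(R.from_euler('z',yaw)*R.from_quat([0,1,0,0])).as_quat(); return [q[3],q[0],q[1],q[2]]
def wrist(f):
    p=np.array(get_tcp_pos()); q=get_ee_rot(); i=camera_info("wrist")
    T=np.eye(4); T[:3,:3]=R.from_quat([q[1],q[2],q[3],q[0]]).as_matrix(); T[:3,3]=p
    im=save("wrist",f); KT=(np.array(i["intrinsics"]),T@np.array(i["tool_from_camera"]))
    np.savez("pics/"+f[:-4]+".npz",K=KT[0],T=KT[1]); return im,KT
E
python3 - <<'E'
from h import *
box=ray("top",162,228,.055); a=ray("top",164,204,.02)
ks=[ray("top",*p,.059) for p in((253,206),(270,209),(286,211),(303,213))]
ts=[ray("top",*p,.173) for p in((255,175),(273,180),(291,182),(309,185))]
print(box,a,ks,ts,get_time())
d=ts[3]-ts[0]; yaw=np.arctan2(d[0],-d[1])
d=ks[3]-ks[0]; print(yaw,np.arctan2(d[0],-d[1]))
command_gripper(0.0)
move_pose([box[0]-.02,box[1],.2],quat(0)); wrist("w1.png")
k=np.mean(ks,0)
move_pose([k[0]-.03,k[1],.25],quat(-.12)); wrist("w2.png"); print(get_time())
a=cv2.imread("pics/w1.png");b=cv2.imread("pics/w2.png")
E
```

```text
[0.45650148 0.27434678 0.055     ] [0.54043661 0.27703923 0.02      ] [array([ 0.52469133, -0.03449111,  0.059     ]), array([ 0.51341746, -0.09171966,  0.059     ]), array([ 0.50559787, -0.14560258,  0.059     ]), array([ 0.49771579, -0.20283608,  0.059     ])] [array([ 0.61306452, -0.04921452,  0.173     ]), array([ 0.59636212, -0.10481551,  0.173     ]), array([ 0.58903281, -0.16054812,  0.173     ]), array([ 0.57858991, -0.21618275,  0.173     ])] 0.1
-0.20361278506273564 -0.15888890898217337
4.45
```

View pics/w1.png

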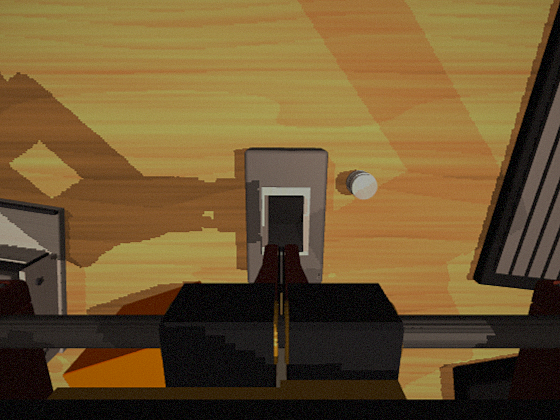

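View pics/w2.png

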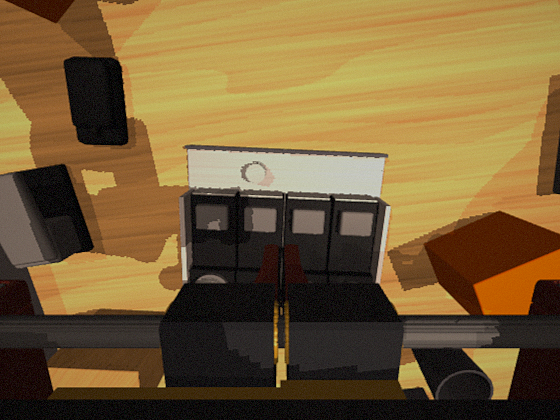

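w1 shows the box's near edge running from (246,149) to (327,149), with the rocker frame at columns 262–310 and rows 188–255. w2 shows the keys at (211,218), (260,220), (308,221) and (356,223), but the gripper hides the tubes. I'll measure from these and take one more look from farther out to see the tubes.

```bash
python3 - <<'E'
from h import *
move_pose([.66,-.13,.27],quat(-.17)); im,KT=wrist("w3.png"); print(get_time())
W=lambda f:(lambda d:(d["K"],d["T"]))(np.load(f"pics/{f}.npz"))
w1,w2=W("w1"),W("w2")
g=cv2.imread("pics/w1.png")
# crop of the box, enlarged, and machine crop
cv2.imwrite("pics/c1.png",np.vstack([cv2.resize(g[140:300,230:345],None,fx=3.5,fy=3.5)])[:600])
for p in((246,149),(327,149),(246,270),(325,270)): print(ray("",*p,.043,w1).round(4))
g2=cv2.cvtColor(cv2.imread("pics/w2.png"),cv2.COLOR_BGR2GRAY)
m=cv2.morphologyEx((g2>75).astype(np.uint8),cv2.MORPH_OPEN,np.ones((5,5)))
m[:203]=0;m[238:]=0;m[:,:193]=0;m[:,378:]=0
n,_,s,c=cv2.connectedComponentsWithStats(m)
for i in range(1,n): print(s[i],c[i].round(1),ray("",*c[i],.059,w2).round(4))
E
```

```text
5.25
[0.3855 0.2389 0.043 ]
[0.3854 0.3196 0.043 ]
[0.5175 0.235  0.043 ]
[0.5174 0.3227 0.043 ]
[252 208  24  24 544] [263.7 219.5] [ 0.5103 -0.143   0.059 ]
[293 210  32  24 710] [308.2 221.4] [ 0.5188 -0.0915  0.059 ]
[341 212  32  24 709] [356.2 223.4] [ 0.528  -0.0356  0.059 ]
[208 221  11   8  82] [213.3 224.7] [ 0.5097 -0.2028  0.059 ]
```

View pics/w3.png

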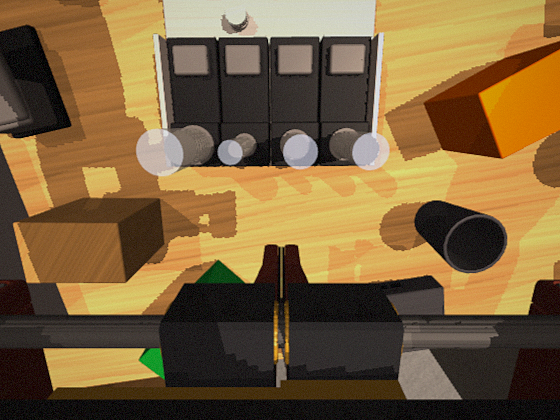

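View pics/c1.png

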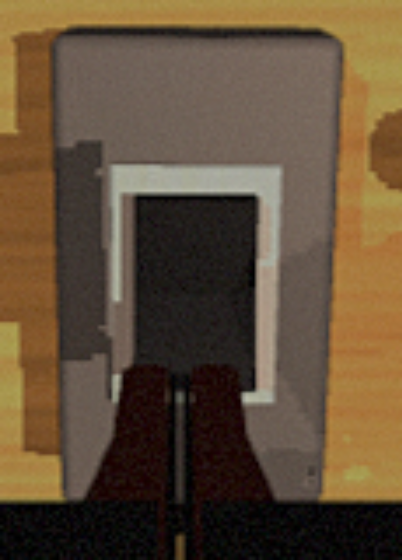

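w3 shows the tube tops from left (-y) to right: widest at (160,152), narrowest at (231,152), then two middle ones at (299,150) and (370,152). The target keys are therefore the leftmost one at (191,60) and the second at (243,60). In c1 the rocker covers crop columns 133–257 and its near edge is at row 195. I'll compute the positions and press the rocker.

```bash
python3 - <<'E'
from h import *
W=lambda f:(lambda d:(d["K"],d["T"]))(np.load(f"pics/{f}.npz"))
w1,w3=W("w1"),W("w3")
near=ray("",285.6,195.7,.055,w1); far=ray("",285.6,251.5,.066,w1); l=ray("",268,200,.055,w1); r=ray("",303.4,200,.055,w1)
print("rocker",near,far,r[1]-l[1])
g=cv2.cvtColor(cv2.imread("pics/w3.png"),cv2.COLOR_BGR2GRAY)
m=cv2.morphologyEx((g>75).astype(np.uint8),cv2.MORPH_OPEN,np.ones((5,5)))
m[:41]=0;m[80:]=0;m[:,:168]=0;m[:,370:]=0
n,_,s,c=cv2.connectedComponentsWithStats(m)
for i in range(1,n): print(s[i],ray("",*c[i],.059,w3).round(4))
for p,d in(((160,152),48),((231,152),26),((299,150),38),((370,152),38)): # tube tops
    print(ray("",*p,.173,w3).round(4), np.linalg.norm(ray("",p[0]+d/2,p[1],.173,w3)-ray("",p[0]-d/2,p[1],.173,w3)).round(4))
cx=np.mean([near[0]+.03,.3855+.075]); cy=.5*(l[1]+r[1])
print("centre",cx,cy)
assert abs(cx-.458)<.01 and abs(cy-.279)<.006
P=[cx+.019,cy]
move_pose([*P,.12],quat(0))
movel([*P,.075],v=.1)
print(movel([*P,.050],v=.02,until_force=15),get_tcp_pos(),get_ft_force())
movel([*P,.12],v=.1)
movel([P[0]+.03,P[1]-0.0,.2],v=.2)
move_pose([cx-.02,cy,.2],quat(0)); wrist("w4.png"); print(get_time())
a=cv2.imread("pics/w4.png")[140:300,230:390]; b=cv2.imread("pics/w1.png")[140:300,230:390]
cv2.imwrite("pics/c4.png",cv2.resize(np.hstack([b,a]),None,fx=2.5,fy=2.5))
E
```

```text
rocker [0.43037484 0.27835617 0.055     ] [0.48572672 0.27846597 0.066     ] 0.035482027199258026
[173  45  35  29 974] [ 0.5013 -0.2033  0.059 ]
[226  45  34  29 980] [ 0.5107 -0.1475  0.059 ]
[278  45  35  29 984] [ 0.52   -0.0917  0.059 ]
[331  44  35  29 980] [ 0.5287 -0.0355  0.059 ]
[168  70   1  10  10] [ 0.5123 -0.2309  0.059 ]
[ 0.5899 -0.2179  0.173 ] 0.0388
[ 0.5995 -0.1614  0.173 ] 0.021
[ 0.6072 -0.107   0.173 ] 0.0306
[ 0.6184 -0.0506  0.173 ] 0.0307
centre 0.46043742101169277 0.27847767092145703
True [0.48064401 0.27899254 0.05524346] [-1.64697379 -1.14696577  7.88616165]
10.3333
```

View pics/c4.png

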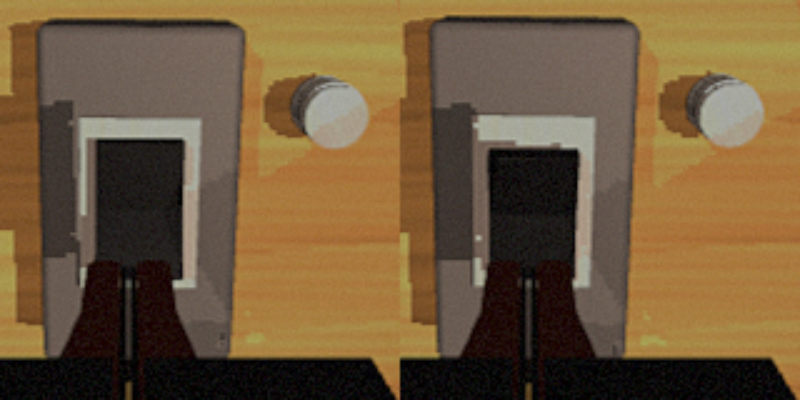

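The rocker's near half now stands raised and the box hasn't moved. The press stopped at z = 0.0552 against the nominal 0.055. I'll repeat it a little harder to be sure it's fully over, then press the keys.

```bash
python3 - <<'E'
from h import *
def press(P,q,z0,z1,F,zt):
    move_pose([*P,zt],quat(q)); movel([*P,z0],v=.12)
    print(movel([*P,z1],v=.02,until_force=F),np.round(get_tcp_pos(),4),np.round(get_ft_force(),1),get_time())
    movel([*P,zt],v=.12)
press([.4795,.2785],0,.064,.050,25,.15)
move_pose([.46,.1,.25],quat(-.1))
press([.5013,-.2033],-.163,.066,.045,25,.20)
press([.5107,-.1475],-.163,.066,.045,25,.20)
move_pose([.66,-.13,.27],quat(-.17)); im,_=wrist("w5.png"); top=save("top","t5.png"); print(get_time())
a=cv2.imread("pics/w5.png")[:180,130:410]; b=cv2.imread("pics/w3.png")[:180,130:410]
t=cv2.imread("pics/t5.png")[170:270,120:330]
cv2.imwrite("pics/c5.png",np.vstack([cv2.resize(np.hstack([b,a]),(800,257)),cv2.resize(t,(700,333))[:, :].copy() if 0 else cv2.copyMakeBorder(cv2.resize(t,(700,333)),0,0,0,100,0)]))
E
```

```text
True [0.4798 0.2786 0.0552] [-2.7 -2.2 11.3] 12.0917
True [ 0.5015 -0.2034  0.0511] [-2.2  1.  11.1] 17.1
True [ 0.5109 -0.1475  0.0511] [-3.2  0.  12.2] 20.875
23.0667
```

View pics/c5.png

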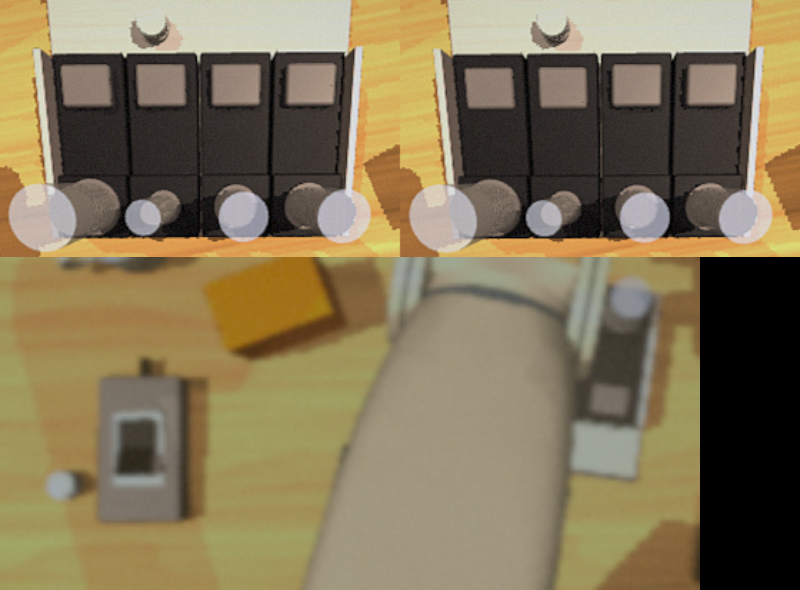

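Both target keys now sit lower, having stopped at z = 0.0511, and the two middle keys, coins and box are unchanged. The rocker stopped at the same height under the harder press, so it is against its end stop.

```bash
python3 -c "
from station import *
print(job_done(),get_time())"
```

```text
the job is handed in; nothing more can be done
the job is handed in; nothing more can be done
```

The job is handed in: the rocker was tipped fully on first, then the widest-tube key and the narrowest-tube key were pressed fully down. The other two keys were left up, and the switch box and both coin stacks look unmoved; 23 s of the 53 s were used.

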